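Test a cut key in a sticky spring-return lock

TASK

Test the green-headed key: lift it off the freely spinning turntable, leaving the blue and white keys in their pockets, put it blade down into the keyway of the lock in the grey test stand and, without forcing it, rock it a little both ways past the sticky pins until its shoulder sits flush on the lock. Then turn it a quarter turn clockwise (seen from above) and keep holding the key there against the return spring: finish with the key still gripped and turned. Leave the other things on the bench where they are.

Things in the scene. Friction and masses are not known exactly. Their poses are not given: they have to be found in the camera images.
- green_key: Key to test, upright in a turntable pocket, green head up. Origin: tip of the blade, on its axis; z up to the head. Blade 12 (x) by 4 mm (y), 36 long, round tip; steel shoulder 22x8 mm at z 36 to 40; head to z 65, 8 thick (y), 24-28 wide (x). Grip across the head's 8 mm (fingers close along y), tips about 2 mm above the shoulder. It fits either way round (half turn). 20-45 g.
- blue_key: Same key with a blue head, in another pocket of the turntable; must stay standing there. Same origin and axes as green_key.
- white_key: Same key with a white head, in another pocket of the turntable; must stay standing there. Same origin and axes as green_key.
- turntable: Low blue turntable, 170 mm across, top at 16 mm; spins freely at the slightest touch. Origin: centre of the underside, on the axis. Three black pocket blocks 26x18 mm, top 54 mm above the worktop, at (55,0), (-55,0), (0,55) mm; which key stands where varies. Keys stand 36 mm deep in 13.6 x 5.6 mm holes, shoulder on the block, widths all along its x. Lift straight up over 36 mm.
- lock_stand: Fixed grey steel block 110 x 90 mm, top at 68 mm, on a 130 x 110 mm foot, lock in the centre of its top, brass bolt in its +y side. Origin: centre of the underside. The keyway at rest lies 45 degrees counter-clockwise (from above) from the stand's x axis.
- keyway (a point): Centre of the keyway's mouth in the brass plug's face, 74 mm above the worktop; turns with the plug: x along the slot, z up. Slot 13.6 (x) by 5.6 mm (y), so a key has about 0.13 rad of play; a bevel round the mouth, 2.5 mm wide and 3 deep, leads it in. 18 mm down the blade meets the pins. Home at 36 mm: shoulder flush on the face; only then can the plug turn on clockwise past about 0.5 rad.
- lock_plug (a joint): Turn of the lock plug in rad, 0 at rest, growing clockwise seen from above; stops at -0.5 and 1.62. It follows the key with the play in the slot: key turned 1.57, plug about 1.44. Spring-return: 0.07 N m per rad back to 0.
- pins (a joint): Depth (m) the pins are pushed: 0 untouched, 0.018 key home. They stop a straight push solid at 0.003 (blade 21 mm in) and at 0.010 (28 mm). Pushed down lightly (5 to 8 N), the key passes the first stop while held rocked 0.3 to 0.4 rad clockwise (from above), the second while rocked as far counter-clockwise. Keep pushing until it rests on the next stop before rocking back. Friction 1.6 N.
- tape_1: Roll of tan tape lying loose at the back, 96 mm across, 25 mm high; origin at the centre of its underside. Leave it alone.
- oil_bottle: Small white bottle with a red nozzle standing loose at the back, 42 mm across, 114 mm high; origin at the centre of its underside. Leave it alone.

How it is judged:
On the way, in this order (a step that is already met when the one before it is completed fails the run):
1. the green key is lifted clear of the turntable in the gripper (height (world z) of green_key above 0.06 m and contact force between the fingers and green_key above 2 N), for 0.1 s.
2. the green key is home in the keyway, past the pins, not yet turned (z of green_key in the frame of keyway below -0.034 m and horizontal distance between green_key and keyway below 0.004 m and value of joint pins above 0.0155 m and value of joint lock_plug below 0.6 rad), for 0.1 s.
3. the key is turned a quarter turn clockwise (value of joint lock_plug above 1.25 rad), for 0.2 s.
At the end, for the whole second after the job is handed in: The gripper still holds the green key (over 2 N), which is home in the keyway (within 3.5 mm of flush, 4 mm of centre, upright within 0.15 rad) and holds the plug at more than 1.25 rad against its spring, without the arm touching the stand; the blue and white keys stand in their pockets (value of joint lock_plug above 1.25 rad and value of joint pins above 0.0145 m and z of green_key in the frame of keyway below -0.0325 m and horizontal distance between green_key and keyway below 0.004 m and angle between green_key's own z axis and vertical below 0.15 rad and angle between the x axis of green_key and the x axis of keyway, either way round below 0.3 rad and contact force between the fingers and green_key above 2 N and contact force between the arm and lock_stand below 1 N and angle between each of blue_key, white_key's own z axis and vertical below 0.3 rad and height (world z) of each of blue_key, white_key below 0.03 m); the arm keeps its last pose, push and grip.
It fails at once if the key is forced: more than 100 N between key and lock (contact force between green_key and lock_stand above 100 N).
It fails at once if the blue or white key is lifted or tipped out of its pocket (height (world z) of any of blue_key, white_key above 0.035 m or angle between any of blue_key, white_key's own z axis and vertical above 0.5 rad).
It fails at once if the tape or the oil bottle is moved by more than 3 cm (distance of any of tape_1, oil_bottle from where it was at the start of the episode above 0.03 m).
It also fails if it takes over 58 s, if anything falls off the work surface, if the arm or the gripper's body presses on something with over 40 N, if the wrist force passes 120 N, or if a joint passes its speed limit or range.

ROBOT

A 7-joint arm with a two-finger parallel gripper is mounted at the origin on a cart in front of the work surface, level with it; the furniture and walls round the work are solid. World frame = base frame: x ahead of the robot, y to its left, z up, the work surface at z = 0. Lengths are in m, angles in rad, forces in N, time in s.
With the tool pointing down it reaches from about 0.4 to 0.85 m from the base axis. Payload 10.4 kg.
Tool frame: the origin (TCP) lies at the very end of the fingers, on their centre line; the grasp point (between the pads) lies r.grip_depth behind it (r.grip_depth is the distance from the TCP to the grasp point, in m); y points along the fingers, z is the direction in which the jaws open and shut, and the axes are right-handed (so a half turn about y gives the same grasp; the last joint's range is limited). The gripper opens to 87 mm and grips with 3 to 60 N. Pads are 19 mm wide; open, the fingers measure 117 mm over their backs; the gripper's body (75 mm by 190 mm) begins 51 mm behind the grasp point.
Start: joints at [1.225, 0.332, -0.065, 1.46, 0.022, 1.35, -0.088], TCP at [0.198, -0.593, 0.2] pointing down, gripper open.
Joint ranges: [-2.6, 2.6], [-0.5, 2.12], [-1.47, 1.34], [0.16, 2.42], [-1.27, 4.41], [0.06, 2.06], [-2.6, 2.6]. Speed limits (rad/s): [2.22, 2.22, 2.79, 2.79, 3.14, 3.14, 3.14].

INTERFACE

Orientations are given as a unit quaternion [x, y, z, w].
In Python, from bench import r gives the robot as it stands.
- The arm moves only by the shell command python3 -m jog 'ROWS' [OPENING] [FORCE]. ROWS is JSON, a list of rows, each a list of 6 numbers: the shift along the tool's x, y, z in m, then the turn, a rotation vector about the tool's x, y, z in degrees. A call has 1 to 12 rows; each row shifts and turns the pose as measured when the row begins, along the tool's axes as they then stand; what a row does not reach is not made up. A row lasts 1/12 s, in which the tool goes at most 41.7 mm and 7.16 degrees, less where a joint would pass 70% of its speed; a pose out of reach is approached as far as the arm can. A call with a gripper value outside its range is refused whole. OPENING is the opening, from -1 (shut) to 1 (fully open), so that 0 is half open, set as the call begins (- or left out, the last holds). The fingers move at their own pace and stop on an object; FORCE is the grip in N (left out, the last holds). Time passes only in rows, so rows that do not move let the fingers close. It gives the time, the measured TCP pose, the force and the opening at its end, in the units of the state.
- r.read_state(): the state, without advancing time (a new reading comes with each control period).
- r.camera(name): name is "side" or "top" or "wrist"; returns a dict with "image" (480x640x3 uint8, red, green, blue), "range_z" (480x640 float32, m along the optical axis (not along the pixel's ray), 0 where there is no reading), "K" (3x3 intrinsics, pixels), "R" (3x3) and "t" (3): a world point X has camera coordinates R X + t. Camera axes: x right, y down, z forward; pixel columns grow to the right and rows downward; lengths in m; the calibration is good to about 2 mm. A picture is of the moment at which its call begins.
- r.close_job(): hands the job in, once; it reports no verdict.
The state is a dict: "time": time; "joint_positions": joint angles; "joint_vel": joint speeds; "joint_torque": joint torques, N m; "ee_pos": TCP position; "eef_rot": TCP orientation; "ft_force": force on the tool from outside, world axes, zero at the start; "torque": the same for the moment, N m; "width": finger opening in m.
Only numpy, scipy, OpenCV 4.12 (cv2) and the standard library are available. Lean on these libraries where they do the work, as an engineer would, in place of code of your own. Each camera call takes 0.05 s, during which the arm holds its last target. There are 200 camera calls.

## Working session

There is one attempt and no reset: what is moved stays moved. The work goes in short steps, Python scripts to look and compute and a shell command to move; the robot and the scene stay as the last step left them, time stands still between calls to the robot, and variables do not carry over. Pictures are saved under pics/ and viewed, about 8 in all and at most 12, crops included, and the job is handed in when it is done.

```bash
ls; mkdir -p pics; python3 - <<'E'
from bench import r
import cv2,numpy as np
s=r.read_state(); print({k:np.round(v,3).tolist() for k,v in s.items()}, r.grip_depth)
for n in("top","side"):
    c=r.camera(n); np.savez(f"pics/{n}1.npz",**c); cv2.imwrite(f"pics/{n}1.png",c["image"][...,::-1]); print(n,c["K"].round(1).tolist(),c["R"].round(3).tolist(),c["t"].round(3).tolist())
E
```

```text
pics
{'time': 0.0, 'joint_positions': [1.225, 0.333, -0.065, 1.461, 0.022, 1.35, -0.089], 'joint_vel': [-0.0, 0.001, -0.001, 0.0, 0.001, 0.0, 0.0], 'joint_torque': [-0.0, -62.325, 0.024, -38.989, -0.061, 0.04, 0.0], 'ee_pos': [0.198, -0.592, 0.199], 'eef_rot': [-0.114, 0.698, -0.697, 0.114], 'ft_force': [0.287, -0.282, 0.169], 'torque': [0.003, -0.013, 0.003], 'width': 0.087} 0.0187
top [[504.4, 0.0, 322.9], [0.0, 504.4, 233.7], [0.0, 0.0, 1.0]] [[0.044, -0.999, -0.002], [-0.978, -0.043, -0.203], [0.203, 0.011, -0.979]] [-0.022, 0.584, 0.921]
side [[579.8, 0.0, 322.5], [0.0, 579.8, 239.7], [0.0, 0.0, 1.0]] [[0.967, -0.253, 0.008], [-0.15, -0.598, -0.788], [0.204, 0.761, -0.616]] [-0.549, 0.145, 0.935]
```

View pics/top1.png

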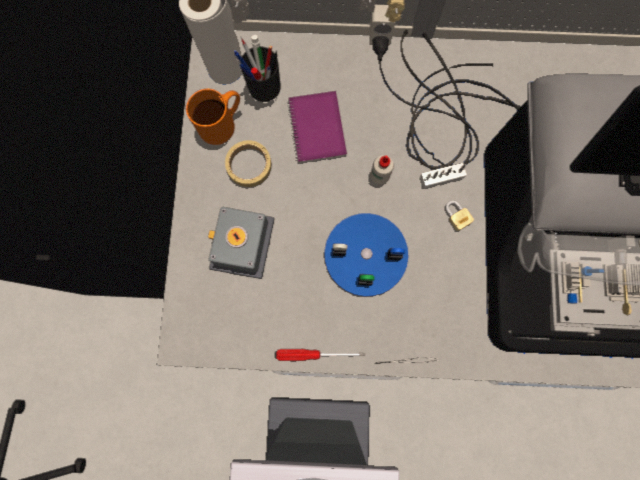

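View pics/side1.png

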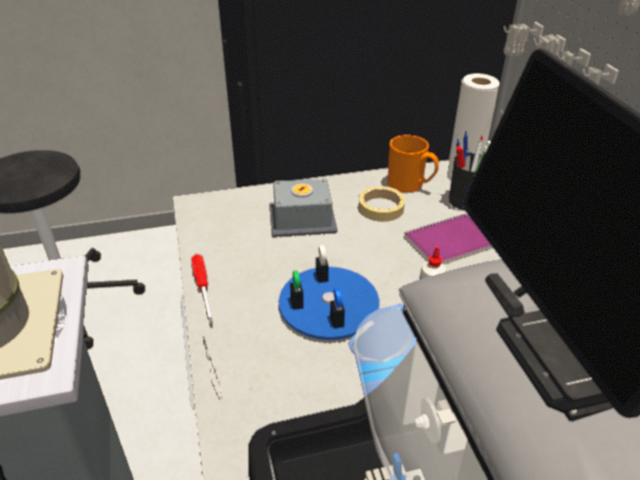

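The top view shows the green head at about (366,279), blue (396,252), white (339,249), the table centre (366,254) and the lock (236,237). The side view shows the same things: green (296,277), white (322,255), blue (338,300), lock (302,188).

```bash
cat > h.py <<'E'
import numpy as np,cv2
from scipy.spatial.transform import Rotation as Ro
from bench import r
def ray(c,p):
    d=c["R"].T@np.linalg.inv(c["K"])@np.array([p[0],p[1],1.]); return -c["R"].T@c["t"],d/np.linalg.norm(d)
def onz(c,p,z):
    o,d=ray(c,p); return o+d*(z-o[2])/d[2]
def tri(c1,p1,c2,p2):
    A=0;b=0;L=[ray(c1,p1),ray(c2,p2)]
    for o,d in L: M=np.eye(3)-np.outer(d,d);A=A+M;b=b+M@o
    x=np.linalg.solve(A,b); return x,[np.linalg.norm(np.cross(x-o,d)) for o,d in L]
def mask(c,lo,hi,box=None):
    h=cv2.cvtColor(c["image"],cv2.COLOR_RGB2HSV); m=cv2.inRange(h,np.array(lo),np.array(hi))
    if box: k=np.zeros_like(m);x0,y0,x1,y1=box;k[y0:y1,x0:x1]=1;m=m*k
    return m
def biggest(m):
    cs=cv2.findContours(m,cv2.RETR_EXTERNAL,cv2.CHAIN_APPROX_NONE)[0]
    return max(cs,key=cv2.contourArea)
def cen(m):
    n,l,s,ce=cv2.connectedComponentsWithStats(m); i=1+np.argmax(s[1:,4]); return ce[i],s[i,4]
def pose():
    s=r.read_state(); return np.array(s["ee_pos"]),Ro.from_quat(s["eef_rot"]),s
def togo(target,yaw_z=None):
    """shift in tool axes to target TCP; turn about tool y so tool z lies along world yaw (mod pi), plus uprighting"""
    p,R,s=pose(); print("shift tool mm",(R.inv().apply(np.array(target)-p)*1000).round(1))
    if yaw_z is not None:
        best=None
        for a in(yaw_z,yaw_z+np.pi):
            z=np.array([np.cos(a),np.sin(a),0]);y=np.array([0,0,-1.]);G=Ro.from_matrix(np.c_[np.cross(y,z),y,z])
            v=np.degrees((R.inv()*G).as_rotvec())
            if best is None or np.linalg.norm(v)<np.linalg.norm(best): best=v
        print("turn deg",best.round(1))
    return s
E
python3 - <<'E'
from h import *
T=dict(np.load("pics/top1.npz"));S=dict(np.load("pics/side1.npz"))
G=((45,90,50),(80,255,255))
g1,a1=cen(mask(T,*G,(320,210,415,300)));g2,a2=cen(mask(S,*G,(270,240,390,345)))
print(g1,a1,g2,a2,tri(T,g1,S,g2))
B=((100,100,40),(125,255,255))
disc=biggest(mask(T,*B,(310,200,420,310)));e=cv2.fitEllipse(disc);print(e,onz(T,e[0],.016))
e=cv2.fitEllipse(biggest(mask(S,*B,(270,240,390,345))));print(e,onz(S,e[0],.016))
O=((10,120,120),(32,255,255))
for bx in((222,222,252,252),): l1,n1=cen(mask(T,*O,bx))
l2,n2=cen(mask(S,*O,(285,178,320,200)));print(l1,n1,l2,n2,tri(T,l1,S,l2))
print("depth",[ (c["range_z"][int(p[1]),int(p[0])]) for c,p in((T,g1),(T,l1))])
# stand top face yaw
p1=[onz(T,p,.068)[:2].round(3).tolist() for p in((221,207),(268,214),(258,272),(210,268))];print(p1)
for n,c,b in(("t",T,(200,195,420,315)),("s",S,(250,160,400,350))):
    x0,y0,x1,y1=b;cv2.imwrite(f"pics/c{n}.png",cv2.resize(c["image"][y0:y1,x0:x1,::-1],None,fx=3.5,fy=3 if n=="s" else 3.5))
E
```

```text
[366.55263158 277.30263158] 76 [296.01030928 279.78350515] 97 (array([ 0.50173492, -0.08222851,  0.06924816]), [np.float64(0.0004774296292251702), np.float64(0.000477429629225149)])
((365.90618896484375, 254.50970458984375), (81.376953125, 82.47238159179688), 113.0183334350586) [ 0.55476985 -0.08399216  0.016     ]
((329.98126220703125, 303.4195556640625), (69.63542938232422, 93.96435546875), 84.47962951660156) [ 0.55516947 -0.09534839  0.016     ]
[235.99111111 236.16888889] 225 [301.47107438 188.81818182] 121 (array([0.5691881 , 0.1700699 , 0.07335357]), [np.float64(0.0005476851707980395), np.float64(0.0005476851707978377)])
depth [np.float32(0.93808866), np.float32(0.9619856)]
[[0.627, 0.205], [0.617, 0.112], [0.503, 0.124], [0.507, 0.216]]
```

```bash
python3 - <<'E'
from h import *
s=togo([0.502,-0.082,0.25],np.pi); togo([0.502,-0.082,0.25],np.pi/2)
p,R,_=pose(); print(R.as_matrix().round(3)); c=r.camera("wrist"); print("cam in tool",R.inv().apply(-c["R"].T@c["t"]-p).round(3),"fwd",R.inv().apply(c["R"][2]).round(2),"right",R.inv().apply(c["R"][0]).round(2))
E
```

```text
shift tool mm [-450.1  -50.7 -387.7]
turn deg [  0.1 -71.5  -0. ]
shift tool mm [-450.1  -50.7 -387.7]
turn deg [ 0.1 18.5  0. ]
[[-0.948 -0.     0.317]
 [-0.317  0.001 -0.948]
 [ 0.    -1.    -0.001]]
cam in tool [-0.079 -0.185  0.001] fwd [ 0.29  0.96 -0.  ] right [-0.  0.  1.]
```

```bash
python3 -m jog '[[-0.035,-0.003,-0.003,0,-4,0],[-0.035,-0.003,-0.003,0,-4,0],[-0.035,-0.003,-0.003,0,-4,0],[-0.035,-0.003,-0.003,0,-4,0],[-0.035,-0.003,-0.003,0,-4,0],[-0.035,-0.003,-0.003,0,-4,0],[-0.035,-0.003,-0.003,0,-4,0],[-0.035,-0.003,-0.003,0,-4,0],[-0.035,-0.003,-0.003,0,-4,0]]' 0; python3 -c "
from h import *
print(togo([0.502,-0.082,0.25],0)['joint_positions'])"
```

```text
time: 0.9
ee_pos: [0.4374, -0.3924, 0.2214]
eef_rot: [-0.329, 0.63, -0.625, 0.324]
ft_force: [0.3, -0.7, 0.2]
width: 0.0443
shift tool mm [-291.2  -28.  -125.5]
turn deg [  0.5 -35.   -0.1]
[ 0.91092558  0.26490548 -0.31437643  1.50982674  0.08437919  1.38921531
 -0.02030844]
```

```bash
python3 -m jog '[[-0.035,-0.003,-0.0035,0,-3.9,0],[-0.035,-0.003,-0.0035,0,-3.9,0],[-0.035,-0.003,-0.0035,0,-3.9,0],[-0.035,-0.003,-0.0035,0,-3.9,0],[-0.035,-0.003,-0.0035,0,-3.9,0],[-0.035,-0.003,-0.0035,0,-3.9,0],[-0.035,-0.003,-0.0035,0,-3.9,0],[-0.035,-0.003,-0.0035,0,-3.9,0],[-0.035,-0.003,-0.0035,0,-3.9,0],[0,0,0,0,0,0],[0,0,0,0,0,0]]' 0; python3 -c "
from h import *
print(togo([0.502,-0.082,0.25],0)['joint_positions'])
c=r.camera('wrist'); np.savez('pics/w1.npz',**c); cv2.imwrite('pics/w1.png',c['image'][...,::-1])"
```

```text
time: 1.82
ee_pos: [0.5105, -0.0634, 0.2487]
eef_rot: [0.513, -0.491, 0.483, -0.512]
ft_force: [-0.5, -0.6, -0.1]
width: 0.0436
shift tool mm [18.1 -1.3 -9.5]
turn deg [ 0.6  3.  -0.4]
[ 0.60530345  0.11697756 -0.60900796  1.6361885   0.06060722  1.41974553
  0.04153785]
```

View pics/w1.png

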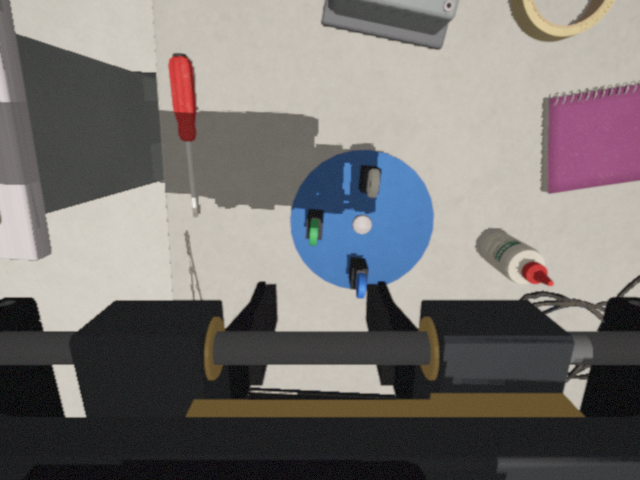

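Wrist view: green head (314,231), hub (362,225), white (372,182), blue (361,287). The keys have not moved. I'll measure here, descend and measure again.

```bash
cat >> h.py <<'E'
def blob(m,z,c):
    ct=biggest(m); e=cv2.minAreaRect(ct); ce,a=cen(m)
    pts=np.array([onz(c,p,z)[:2] for p in ct[:,0,:].astype(float)])
    (x,y),(w,h),an=cv2.minAreaRect((pts*1000).astype(np.float32)); 
    return ce,a,(x,y,w,h,an)
def axis(c,m,z):
    v,u=np.nonzero(m);P=np.array([onz(c,(a,b),z)[:2] for a,b in zip(u,v)]);q=P-P.mean(0)
    w,V=np.linalg.eigh(q.T@q/len(q));d=V[:,1];return P.mean(0),np.degrees(np.arctan2(d[1],d[0]))%180,2*np.sqrt(3*w)
G=((45,90,40),(80,255,255))
E
python3 - <<'E'
from h import *
T=dict(np.load("pics/top1.npz"));W=dict(np.load("pics/w1.npz"))
m=mask(W,*G,(290,150,435,290));g,a=cen(m);print(g,a,onz(W,g,.07),axis(W,m,.075))
g1,_=cen(mask(T,*G,(320,210,415,300)));print(tri(T,g1,W,g))
h=W["image"]
hs=cv2.cvtColor(W["image"],cv2.COLOR_RGB2HSV)
e=cv2.fitEllipse(cv2.convexHull(biggest(mask(W,(100,100,40),(125,255,255),(280,140,440,295)))));print(e,onz(W,e[0],.016))
E
python3 -m jog '[[0.009,0.02,-0.005,0,1.5,0],[0.009,0.02,-0.004,0,1.5,0],[0,0.02,0,0,0,0],[0,0.02,0,0,0,0],[0,0.01,0,0,0,0],[0,0,0,0,0,0]]'
python3 - <<'E'
from h import *
c=r.camera('wrist'); np.savez('pics/w2.npz',**c); cv2.imwrite('pics/w2.png',c['image'][...,::-1])
m=mask(c,*G);g,a=cen(m);print(g,a,onz(c,g,.07),axis(c,m,.075))
W=dict(np.load("pics/w1.npz"));T=dict(np.load("pics/top1.npz"))
print(tri(W,cen(mask(W,*G,(290,150,435,290)))[0],c,g),tri(T,cen(mask(T,*G,(320,210,415,300)))[0],c,g))
E
```

```text
[313.14084507 231.24413146] 213 [ 0.500532   -0.08277267  0.07      ] (array([ 0.50062846, -0.08148059]), np.float64(90.70031309508516), array([0.00852327, 0.02607011]))
(array([ 0.50093132, -0.08120639,  0.07668373]), [np.float64(0.0003445162970702612), np.float64(0.0003445162970702819)])
((361.526123046875, 219.9814453125), (139.07180786132812, 142.56507873535156), 48.86518478393555) [ 0.55568637 -0.08033159  0.016     ]
time: 2.37
ee_pos: [0.5013, -0.0872, 0.1553]
eef_rot: [-0.497, 0.507, -0.5, 0.496]
ft_force: [-0.6, 0.4, -0.5]
width: 0.0435
[322.70379747 232.85822785] 395 [ 0.5010268  -0.08259249  0.07      ] (array([ 0.51501728, -0.08198705]), np.float64(177.1845787147063), array([0.02553885, 0.17300528]))
(array([ 0.50126453, -0.07321371,  0.10518746]), [np.float64(0.00016619966109207278), np.float64(0.00016619966109202497)]) (array([ 0.50125359, -0.08143827,  0.0747613 ]), [np.float64(0.00022902483340624642), np.float64(0.00022902483340633568)])
```

View pics/w2.png

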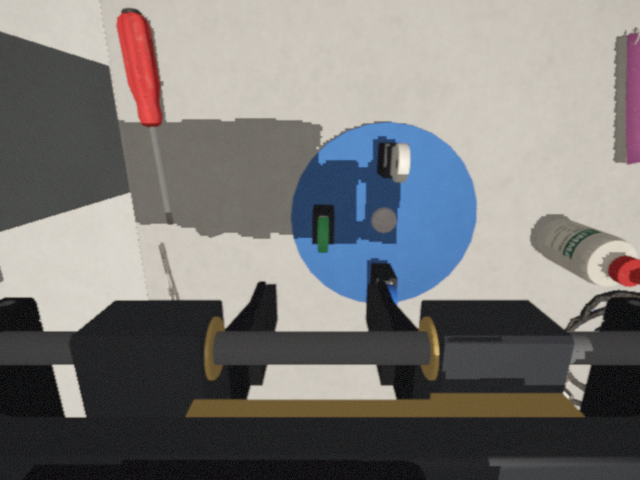

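Green at (323,233) is centred between the fingers. Its height triangulates to about 0.075 (wide baseline), which agrees with the text. Descending to grasp.

```bash
python3 -c "
from h import *
togo([0.501,-0.0815,0.0605],0)"
```

```text
shift tool mm [-5.2 95.8  0. ]
turn deg [ 0.5 -0.8 -0.4]
```

```bash
python3 -m jog '[[-0.003,0.015,0,0.5,-0.8,-0.4],[-0.002,0.02,0,0,0,0],[0,0.02,0,0,0,0],[0,0.02,0,0,0,0],[0,0.015,0,0,0,0],[0,0,0,0,0,0],[0,0,0,0,0,0]]'; python3 -c "
from h import *
togo([0.501,-0.0815,0.0605],0)"
```

```text
time: 3.0
ee_pos: [0.5085, -0.0854, 0.0719]
eef_rot: [0.497, -0.497, 0.505, -0.501]
ft_force: [0.0, 0.3, 0.6]
width: 0.0435
shift tool mm [-3.9 11.3 -7.6]
turn deg [-0.7 -0.2  0.2]
```

```bash
python3 -m jog '[[-0.004,0,-0.0075,0,0,0],[0,0,0,0,0,0],[0,0,0,0,0,0]]'; python3 -c "
from h import *
togo([0.501,-0.0815,0.0605],0)"
```

```text
time: 3.25
ee_pos: [0.5024, -0.0815, 0.0755]
eef_rot: [0.496, -0.496, 0.506, -0.502]
ft_force: [0.2, 0.7, -0.2]
width: 0.0435
shift tool mm [-0.1 15.  -1.7]
turn deg [-1.  -0.3  0.2]
```

```bash
python3 -m jog '[[0,0.008,-0.0015,-1,0,0],[0,0.007,0,0,0,0],[0,0,0,0,0,0],[0,0,0,0,0,0]]'; python3 -c "
from h import *
togo([0.501,-0.0815,0.0605],0)"
```

```text
time: 3.58
ee_pos: [0.5023, -0.082, 0.0612]
eef_rot: [0.5, -0.5, 0.503, -0.498]
ft_force: [-0.8, 0.5, 0.6]
width: 0.0434
shift tool mm [-0.5  0.7 -1.3]
turn deg [-0.1 -0.3  0.3]
```

Good enough; closing the fingers.

```bash
python3 -m jog '[[0,0,-0.001,0,0,0],[0,0,0,0,0,0],[0,0,0,0,0,0],[0,0,0,0,0,0],[0,0,0,0,0,0],[0,0,0,0,0,0],[0,0,0,0,0,0],[0,0,0,0,0,0]]' -1 40; python3 -c "
from h import *
togo([0.501,-0.0815,0.0605],0)"
```

```text
time: 4.25
ee_pos: [0.5011, -0.0819, 0.0611]
eef_rot: [0.5, -0.5, 0.503, -0.498]
ft_force: [0.7, 0.6, -0.1]
width: 0.0022
shift tool mm [-0.4  0.6 -0.1]
turn deg [-0.  -0.3  0.3]
```

```bash
python3 - <<'E'
from h import *
print(r.read_state()["width"])
ims=[]
for n,b in(("wrist",(220,100,500,310)),("side",(270,160,410,265))):
    c=r.camera(n);np.savez(f'pics/{n}3.npz',**c);x0,y0,x1,y1=b;ims.append(cv2.resize(c["image"][y0:y1,x0:x1,::-1],(720,295 if n=="wrist" else 295)) if 0 else cv2.resize(c["image"][y0:y1,x0:x1,::-1],(390,292)))
cv2.imwrite('pics/g3.png',np.hstack(ims))
E
```

```text
0.00216629588823256
```

View pics/g3.png

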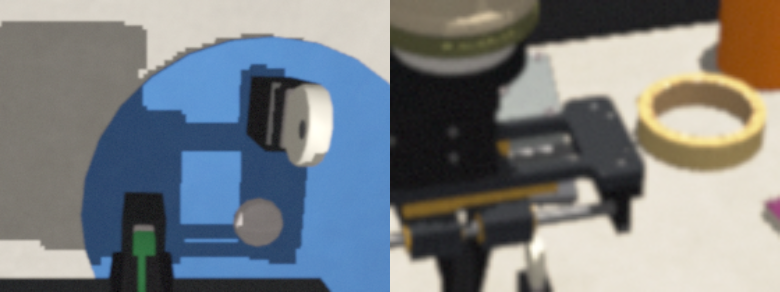

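The crop shows the green head (about (143,245)) between the fingers, although the reported width is only 2 mm. I'll lift a little and check.

```bash
python3 -m jog '[[0,-0.01,0,0,0,0],[0,-0.01,0,0,0,0],[0,-0.01,0,0,0,0],[0,-0.01,0,0,0,0],[0,-0.01,0,0,0,0],[0,-0.01,0,0,0,0],[0,-0.01,0,0,0,0],[0,-0.01,0,0,0,0]]'; python3 - <<'E'
from h import *
ims=[]
for n,b in(("wrist",(220,100,500,310)),("side",(240,160,380,265)),("side",(270,240,390,345))):
    c=r.camera(n);np.savez(f'pics/{n}4.npz',**c);x0,y0,x1,y1=b;ims.append(cv2.resize(c["image"][y0:y1,x0:x1,::-1],(390,292)))
cv2.imwrite('pics/g4.png',np.hstack(ims[:2]))
togo([0.501,-0.0815,0.0605],0)
E
```

```text
time: 5.02
ee_pos: [0.5008, -0.0812, 0.1494]
eef_rot: [0.5, -0.5, 0.503, -0.498]
ft_force: [-0.2, -0.8, -0.0]
width: 0.0002
shift tool mm [-0.3 88.4 -0.4]
turn deg [-0.1 -0.3  0.3]
```

View pics/g4.png

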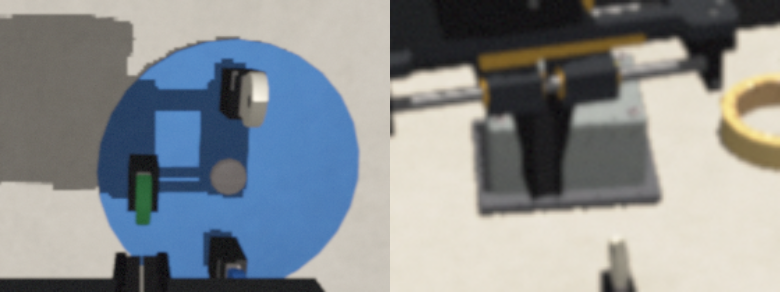

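The key stayed in its pocket (green still at crop (143,197)) and the fingers shut on nothing. I'll check the calibration by projecting the TCP and the keys into the views.

```bash
python3 - <<'E'
from h import *
p,R,s=pose()
for n in("wrist","side","top"):
    c=r.camera(n); np.savez(f'pics/{n}5.npz',**c)
    def pr(X): q=c["K"]@(c["R"]@np.array(X)+c["t"]); return (q[:2]/q[2]).round(1)
    print(n,"TCP",pr(p),"tcp-20mm up",pr(p+[0,0,.02]),"keyhead top",pr([.501,-.0815,.083]),"base",pr([.501,-.0815,.058]),"camC",(-c["R"].T@c["t"]).round(3))
    if n=="wrist": print(R.inv().apply(-c["R"].T@c["t"]-p).round(3),R.inv().apply(c["R"][2]).round(3),"fwd",c["R"][2].round(3)); 
    im=c["image"].copy(); cv2.drawMarker(im,tuple(int(v) for v in pr(p)),(255,0,0),cv2.MARKER_CROSS,14,1)
    m=mask(c,*G);print(cen(m))
    cv2.imwrite(f"pics/{n}5.png",im[...,::-1])
a=cv2.imread("pics/wrist5.png")[90:330,200:440];b=cv2.imread("pics/side5.png")[160:340,240:420];d=cv2.imread("pics/top5.png")[200:300,310:410]
cv2.imwrite("pics/g5.png",np.hstack([cv2.resize(x,(266,266)) for x in(a,b,d)]))
E
```

```text
wrist TCP [322.5 281.6] tcp-20mm up [322.7 297.8] keyhead top [321.8 245.2] base [321.7 235.5] camC [ 0.501 -0.001  0.334]
[-0.079 -0.185 -0.001] [ 0.291  0.957 -0.   ] fwd [ 0.    -0.296 -0.955]
(array([321.85074627, 241.55472637]), np.int32(402))
side TCP [294.8 240.4] tcp-20mm up [294.6 229.9] keyhead top [295.6 273.1] base [295.9 284.7] camC [ 0.362 -0.764  0.694]
(array([296.11235955, 280.94382022]), np.int32(89))
top TCP [369.8 272.4] tcp-20mm up [370.8 270.9] keyhead top [366.7 277.1] base [365.6 278.6] camC [ 0.386 -0.006  1.02 ]
(array([260.47887324,  57.6056338 ]), np.int32(71))
```

View pics/g5.png

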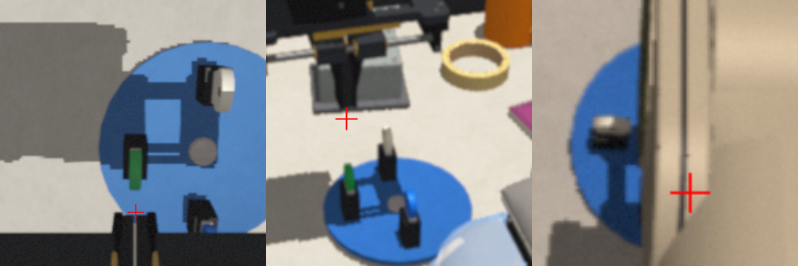

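The crosses agree with the key horizontally, but in the side view the fingertips appear some 10-20 mm above the reported TCP. I'll measure the real finger ends from the depth images.

```bash
python3 - <<'E'
from h import *
p,R,s=pose();print(p,s["width"])
for n in("side","wrist"):
    c=dict(np.load(f"pics/{n}5.npz"));z=c["range_z"];v,u=np.nonzero(z>0);zz=z[v,u]
    X=(np.linalg.inv(c["K"])@np.c_[u,v,np.ones(len(u))].T)*zz;W=(c["R"].T@(X-c["t"][:,None])).T
    k=(abs(W[:,0]-p[0])<.03)&(abs(W[:,1]-p[1])<.03)&(W[:,2]>.1)&(W[:,2]<.25)
    Q=W[k];print(n,k.sum());o=np.argsort(Q[:,2])[:12]
    for i in o: print(Q[i].round(4),u[k][i],v[k][i])
    for zl in np.arange(.14,.2,.01):
        b=(Q[:,2]>zl)&(Q[:,2]<zl+.01); 
        if b.sum(): print(round(zl,2),b.sum(),"x",Q[b,0].min().round(4),Q[b,0].max().round(4),"y",Q[b,1].min().round(4),Q[b,1].max().round(4))
    k2=(abs(W[:,0]-.501)<.03)&(abs(W[:,1]+.0815)<.03)&(W[:,2]>.05)&(W[:,2]<.12);Q=W[k2]
    print("key/pocket top z",np.sort(Q[:,2])[-8:].round(3),Q[np.argsort(Q[:,2])[-8:]].mean(0).round(4))
E
```

```text
[ 0.50021557 -0.08118925  0.14727072] 0.0006572666542846137
side 576
[ 0.5076 -0.0901  0.1704] 300 232
[ 0.5018 -0.089   0.1706] 296 232
[ 0.5036 -0.0878  0.1713] 297 231
[ 0.4986 -0.0896  0.1717] 294 232
[ 0.5078 -0.0894  0.1717] 300 231
[ 0.5029 -0.0909  0.1718] 297 232
[ 0.5058 -0.0918  0.1719] 299 232
[ 0.5042 -0.0918  0.1722] 298 232
[ 0.4921 -0.0916  0.1725] 290 233
[ 0.4935 -0.0922  0.1726] 291 233
[ 0.5003 -0.0888  0.1726] 295 231
[ 0.509  -0.0911  0.1727] 301 231
0.17 68 x 0.4905 0.509 y -0.0939 -0.0761
0.18 84 x 0.4904 0.5093 y -0.0945 -0.0687
0.19 79 x 0.4893 0.5095 y -0.0943 -0.073
key/pocket top z [0.086 0.086 0.086 0.087 0.087 0.087 0.087 0.087] [ 0.5003 -0.0844  0.0866]
wrist 2521
[ 0.4951 -0.0712  0.1713] 310 281
[ 0.499  -0.0728  0.1713] 318 284
[ 0.5077 -0.0712  0.1714] 336 281
[ 0.5086 -0.0712  0.1714] 338 281
[ 0.5091 -0.0712  0.1714] 339 281
[ 0.5067 -0.0712  0.1715] 334 281
[ 0.4937 -0.0711  0.1716] 307 281
[ 0.5014 -0.0727  0.1716] 323 284
[ 0.5062 -0.0711  0.1717] 333 281
[ 0.4922 -0.071   0.1718] 304 281
[ 0.5048 -0.0726  0.1718] 330 284
[ 0.4961 -0.0725  0.172 ] 312 284
0.17 282 x 0.4916 0.5098 y -0.0732 -0.0702
0.18 459 x 0.4916 0.5097 y -0.0881 -0.0701
0.19 426 x 0.4918 0.5095 y -0.0768 -0.07
key/pocket top z [0.086 0.086 0.086 0.086 0.086 0.086 0.086 0.087] [ 0.5014 -0.0829  0.0863]
```

The finger ends really sit at z≈0.1705, with the TCP reported at 0.147. Both cameras agree, so the true tip is about 23 mm behind the reported TCP. The key top measures 0.0865 in the same views, so the grasp needs a reported TCP z of about 0.041. Going again.

```bash
python3 -m jog '[[0,0,0,0,0,0],[0,0,0,0,0,0],[0,0,0,0,0,0],[0,0.02,0,0,0,0],[0,0.02,0,0,0,0],[0,0.02,0,0,0,0],[0,0.01,0,0,0,0],[0,0,0,0,0,0],[0,0,0,0,0,0]]' 0; python3 -c "
from h import *
togo([0.501,-0.082,0.041],0)"
```

```text
time: 6.07
ee_pos: [0.4991, -0.0812, 0.0728]
eef_rot: [-0.501, 0.501, -0.501, 0.497]
ft_force: [0.8, -0.4, 0.2]
width: 0.0425
shift tool mm [ 0.7 31.8  2. ]
turn deg [ 0.2 -0.3  0.2]
```

```bash
python3 -m jog '[[0,0.01,0.002,0,0,0],[0,0.01,0,0,0,0],[0,0.008,0,0,0,0],[0,0,0,0,0,0],[0,0,0,0,0,0]]' 0; python3 -c "
from h import *
togo([0.501,-0.082,0.041],0)"
```

```text
time: 6.48
ee_pos: [0.503, -0.0817, 0.0445]
eef_rot: [0.5, -0.5, 0.502, -0.498]
ft_force: [-0.6, -0.4, 1.1]
width: 0.0439
shift tool mm [ 0.3  3.5 -2. ]
turn deg [ 0.  -0.3  0.2]
```

```bash
python3 -m jog '[[0,0.003,-0.002,0,0,0],[0,0,0,0,0,0],[0,0,0,0,0,0],[0,0,0,0,0,0],[0,0,0,0,0,0],[0,0,0,0,0,0],[0,0,0,0,0,0],[0,0,0,0,0,0],[0,0,0,0,0,0]]' -1 40; python3 -c "
from h import *
togo([0.501,-0.082,0.041],0)"
```

```text
time: 7.23
ee_pos: [0.5017, -0.0818, 0.0426]
eef_rot: [0.5, -0.5, 0.503, -0.498]
ft_force: [0.7, 0.2, 0.7]
width: 0.0073
shift tool mm [ 0.2  1.6 -0.7]
turn deg [-0.1 -0.3  0.3]
```

Width 7.3 mm: gripped. Lifting straight up.

```bash
python3 -m jog '[[0,-0.008,0,0,0,0],[0,-0.01,0,0,0,0],[0,-0.01,0,0,0,0],[0,-0.01,0,0,0,0],[0,-0.01,0,0,0,0],[0,-0.015,0,0,0,0],[0,-0.02,0,0,0,0],[0,-0.02,0,0,0,0],[0,-0.015,0,0,0,0],[0,0,0,0,0,0]]'; python3 - <<'E'
from h import *
ims=[]
for n,b in(("wrist",(200,90,440,330)),("side",(240,160,420,340))):
    c=r.camera(n);np.savez(f'pics/{n}6.npz',**c);x0,y0,x1,y1=b;ims.append(cv2.resize(c["image"][y0:y1,x0:x1,::-1],(400,400)))
cv2.imwrite('pics/g6.png',np.hstack(ims))
s=togo([0.5692,0.170,0.165],np.radians(130));print(s["joint_positions"],s["width"])
# keyway, from top view
T=dict(np.load("pics/top1.npz"))
S=dict(np.load("pics/side1.npz"))
x0,y0=190,190;cv2.imwrite("pics/st.png",np.hstack([cv2.resize(T["image"][195:285,200:290,::-1],(399,560),interpolation=cv2.INTER_CUBIC)*0+cv2.resize(cv2.resize(T["image"][195:285,200:290,::-1],(399,399),interpolation=cv2.INTER_CUBIC),(399,560)),cv2.resize(S["image"][170:240,265:345,::-1],(400,560),interpolation=cv2.INTER_CUBIC)]))
E
```

```text
time: 8.07
ee_pos: [0.5015, -0.0805, 0.1743]
eef_rot: [0.499, -0.498, 0.503, -0.499]
ft_force: [0.1, -0.2, -0.4]
width: 0.0079
shift tool mm [-250.8    5.3   67.8]
turn deg [-0.2 49.8  0.2]
[ 6.22825047e-01  1.32992352e-01 -5.96680585e-01  1.78293614e+00
  8.37071943e-02  1.24772913e+00 -2.42127700e-04] 0.007896240796204662
```

View pics/g6.png

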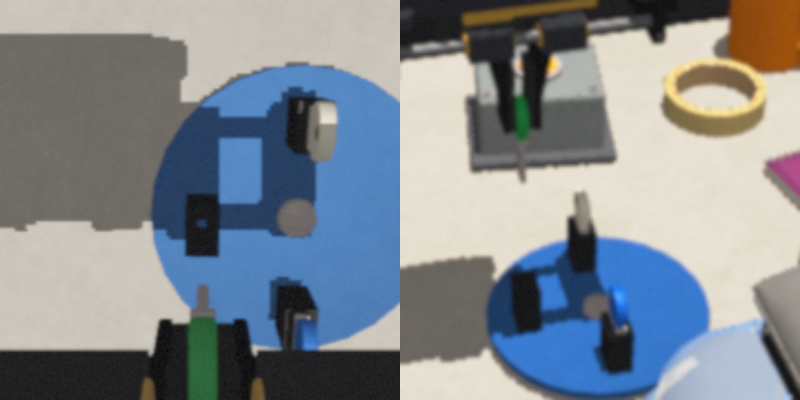

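The green key is held with its blade straight down; its pocket is empty and the white and blue keys still stand (7 pictures viewed). Moving above the lock: translate, then rotate counter-clockwise to keep joint 7 in range.

```bash
python3 -m jog '[[-0.02,0,0.006,0,0,0],[-0.03,0,0.008,0,0,0],[-0.03,0,0.008,0,0,0],[-0.03,0,0.008,0,0,0],[-0.03,0,0.008,0,0,0],[-0.03,0,0.008,0,0,0],[-0.03,0,0.008,0,0,0],[-0.02,0,0.006,0,0,0],[-0.01,0,0.004,0,0,0],[0,0,0,0,-6,0],[0,0,0,0,-6,0]]'; python3 -c "
from h import *
p,R,s=pose();z=R.apply([0,0,1]);print(np.degrees(np.arctan2(z[1],z[0])),np.round(s['joint_positions'],2));togo([0.5692,0.170,0.165])"
```

```text
time: 9.08
ee_pos: [0.5611, 0.1559, 0.1579]
eef_rot: [0.554, -0.45, 0.444, -0.542]
ft_force: [0.2, -0.9, -0.7]
width: 0.0075
11.60799540877536 [ 0.25  0.37 -0.75  1.58  0.26  1.31 -0.34]
shift tool mm [-12.2  -7.3  10.7]
```

View pics/st.png

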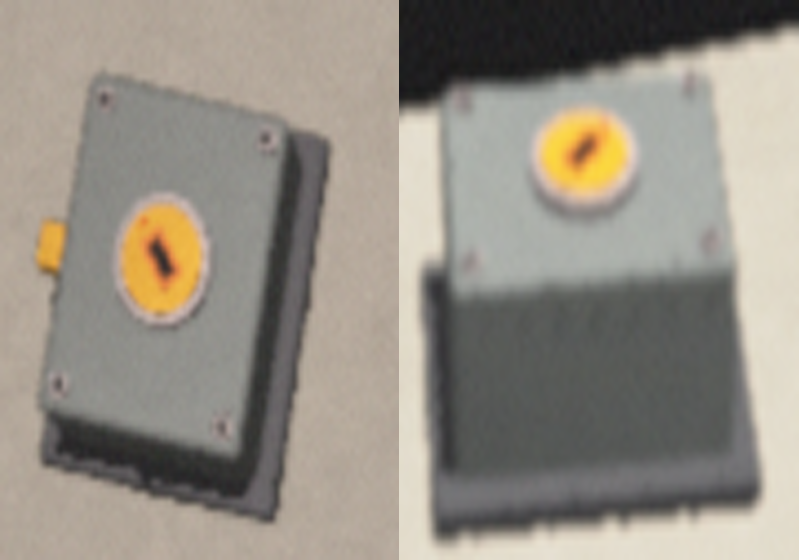

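The top crop shows the slot (about (162,260)) at roughly 33° from world x and the stand's x axis at about -12°, which agree with each other. Joint 7 says the clockwise way to this angle leaves more range (yaw -57°), so I'll rotate that way.

```bash
python3 -m jog '[[0,0,0,0,0,0],[0,-0.002,0,0,6,0],[0,-0.002,0,0,6.5,0],[0,0,0,0,6.5,0],[0,0,0,0,6.5,0],[0,0,0,0,6.5,0],[0,0,0,0,6.5,0],[0,0,0,0,6.5,0],[0,0,0,0,6.5,0],[0,0,0,0,6,0],[0,0,0,0,5,0],[0,0,0,0,0,0]]'; python3 - <<'E'
from h import *
p,R,s=pose();z=R.apply([0,0,1]);print(np.degrees(np.arctan2(z[1],z[0])),np.round(s['joint_positions'],2));togo([0.5692,0.170,0.165],np.radians(123))
c=r.camera('wrist'); np.savez('pics/w7.npz',**c)
def pr(X): q=c["K"]@(c["R"]@np.array(X)+c["t"]); return (q[:2]/q[2]).round(1)
print(pr([.5692,.170,.074]))
cv2.imwrite('pics/w7.png',c['image'][...,::-1])
E
```

```text
time: 10.08
ee_pos: [0.5578, 0.1433, 0.1541]
eef_rot: [0.215, -0.676, 0.678, -0.192]
ft_force: [-0.7, 0.1, -0.7]
width: 0.0081
-56.551661708974166 [ 0.13  0.33 -0.56  1.6   0.18  1.29 -1.45]
shift tool mm [-23.9 -11.5 -16.1]
turn deg [0.3 0.5 1.9]
[299.8 204.7]
```

View pics/w7.png

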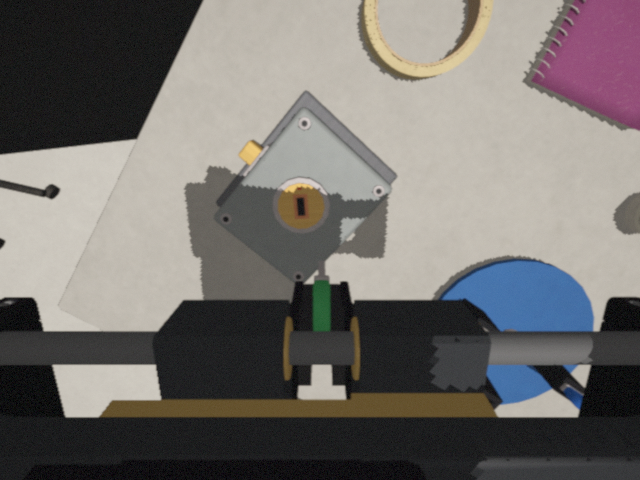

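Wrist view: slot at (301,206), stand screws at (304,124), (379,191), (298,277) and (226,219). Joint 7 went negative to -1.45, so turning on clockwise from here would overrun its range and I'll go back round by 180°. I'll measure the lock from this view.

```bash
cat >> h.py <<'E'
def lock(c,screws,slotpx,win=14):
    g=cv2.cvtColor(c["image"],cv2.COLOR_RGB2GRAY)
    P=np.array([onz(c,q,.068)[:2] for q in screws]); print("screw mean",P.mean(0).round(4),"sides",np.linalg.norm(np.roll(P,-1,0)-P,axis=1).round(4),[np.degrees(np.arctan2(*d[::-1])).round(1) for d in np.roll(P,-1,0)-P])
    x,y=slotpx;m=np.zeros_like(g);w=g[y-win:y+win+1,x-win:x+win+1];m[y-win:y+win+1,x-win:x+win+1]=((w<45)*255).astype(np.uint8)
    n,l,s,ce=cv2.connectedComponentsWithStats(m);i=1+np.argmax(s[1:,4]);m=(l==i).astype(np.uint8)
    print("slot",ce[i],s[i,4],axis(c,m,.074)); return ce[i]
E
python3 - <<'E'
from h import *
c=dict(np.load("pics/w7.npz"))
q=lock(c,[(304,124),(379,191),(298,277),(226,219)],(301,206))
T=dict(np.load("pics/top1.npz"));S=dict(np.load("pics/side1.npz"))
lock(T,[(200+105/4.43,195+98/6.22),(200+267/4.43,195+138/6.22),(200+222/4.43,195+427/6.22),(200+60/4.43,195+383/6.22)],(236,236),8)
qt=np.array([200+161/4.43,195+258/6.22])-.5;qs=np.array([265+(584-400)/5,170+152/8])-.5
print(tri(c,q,T,qt),tri(c,q,S,qs),tri(T,qt,S,qs))
# key blade direction check: green+steel pixel vs TCP
p,R,s=pose();print(p,R.as_matrix()[:,1])
E
```

```text
screw mean [0.5679 0.1684] sides [0.0726 0.0933 0.0725 0.092 ] [np.float64(-97.2), np.float64(172.2), np.float64(81.8), np.float64(-7.8)]
slot [300.35238095 206.00952381] 105 (array([0.56861844, 0.16913094]), np.float64(37.680221578506035), array([0.00457998, 0.01265854]))
screw mean [0.5696 0.1691] sides [0.0727 0.0926 0.0716 0.0916] [np.float64(-97.7), np.float64(171.9), np.float64(81.5), np.float64(-7.4)]Traceback (most recent call last):
  File "<stdin>", line 5, in <module>
  File "h.py", line 47, in lock
    n,l,s,ce=cv2.connectedComponentsWithStats(m);i=1+np.argmax(s[1:,4]);m=(l==i).astype(np.uint8)
                                                     ~~~~~~~~~^^^^^^^^^
    return _wrapfunc(a, 'argmax', axis=axis, out=out, **kwds)
    return bound(*args, **kwds)
ValueError: attempt to get argmax of an empty sequence
```

```bash
python3 -m jog '[[0,-0.003,0,0,0,1],[0,-0.003,0,0,-6.5,1],[0,-0.003,0,0,-6.5,0],[0,-0.003,0,0,-6.5,0],[0,0,0,0,-6.5,0],[0,0,0,0,-6.5,0],[0,0,0,0,-6.5,0],[0,0,0,0,-6.5,0],[0,0,0,0,-6.5,0],[0,0,0,0,-6.5,0],[0,0,0,0,-6.5,0],[0,0,0,0,-6.5,0]]'; python3 -m jog '[[0,0,0,0,-6.5,0],[0,0,0,0,-6.5,0],[0,0,0,0,-6.5,0],[0,0,0,0,-6.5,0],[0,0,0,0,-6.5,0],[0,0,0,0,-6.5,0],[0,0,0,0,-6.5,0],[0,0,0,0,-6.5,0],[0,0,0,0,-6.5,0],[0,0,0,0,-6.5,0],[0,0,0,0,-6.5,0],[0,0,0,0,-6.5,0]]'; python3 -c "
from h import *
p,R,s=pose();z=R.apply([0,0,1]);print(np.degrees(np.arctan2(z[1],z[0])),np.round(s['joint_positions'],2));togo([0.5692,0.170,0.165])"
```

```text
time: 11.13
ee_pos: [0.5574, 0.1383, 0.1675]
eef_rot: [-0.573, 0.408, -0.408, 0.582]
ft_force: [0.0, 0.5, -0.2]
width: 0.0077
time: 12.13
ee_pos: [0.5569, 0.133, 0.1689]
eef_rot: [-0.699, -0.084, 0.072, 0.706]
ft_force: [0.2, -0.1, 0.0]
width: 0.0075
102.6397745299391 [ 0.5   0.39 -1.    1.62  0.33  1.3   1.24]
shift tool mm [20.   4.6 33.4]
```

```bash
python3 -m jog '[[0.005,0,0.01,0,-6,0],[0.005,0,0.01,0,-6,0],[0.003,0,0.005,0,-6,0],[0.001,0,0.002,0,-5,0],[0,0,0,0,0,0],[0,0,0,0,0,0]]'; python3 -c "
from h import *
s=togo([0.5688,0.1692,0.15],np.radians(127.5));print(np.round(s['joint_positions'],2))"
```

```text
time: 12.63
ee_pos: [0.5617, 0.1607, 0.1698]
eef_rot: [-0.668, -0.235, 0.219, 0.671]
ft_force: [-0.4, -0.2, 0.2]
width: 0.0076
shift tool mm [10.4 20.   2.5]
turn deg [ 0.2 -0.   1.3]
[ 0.49  0.45 -1.08  1.59  0.4   1.32  1.58]
```

```bash
python3 -m jog '[[0.005,0.005,0.0015,0,0,1.3],[0.005,0.01,0.001,0,0,0],[0,0.005,0,0,0,0],[0,0,0,0,0,0],[0,0,0,0,0,0]]'; python3 - <<'E'
from h import *
s=togo([0.5688,0.1692,0.13],np.radians(127.5))
ims=[]
for n,b in(("wrist",(240,130,400,330)),("side",(265,140,345,240))):
    c=r.camera(n);np.savez(f'pics/{n}8.npz',**c);x0,y0,x1,y1=b;ims.append(cv2.resize(c["image"][y0:y1,x0:x1,::-1],(400,500),interpolation=cv2.INTER_CUBIC))
    def pr(X): q=c["K"]@(c["R"]@np.array(X)+c["t"]); return (q[:2]/q[2]).round(1)
    print(n,"slot",pr([.5688,.1692,.074]),"tcp",pr(s["ee_pos"]),"keytip",pr(np.array(s["ee_pos"])-[0,0,.0246]))
cv2.imwrite('pics/g8.png',np.hstack(ims))
E
```

```text
time: 13.05
ee_pos: [0.5687, 0.1667, 0.1483]
eef_rot: [0.672, 0.224, -0.223, -0.669]
ft_force: [0.3, -0.5, -0.7]
width: 0.0075
shift tool mm [ 1.5 18.3  2. ]
turn deg [ 0.2 -0.6  0. ]
wrist slot [324.3 246.5] tcp [321.4 284.9] keytip [321.5 268.7]
side slot [301.6 188.7] tcp [301.4 156.1] keytip [301.5 167.4]
```

View pics/g8.png

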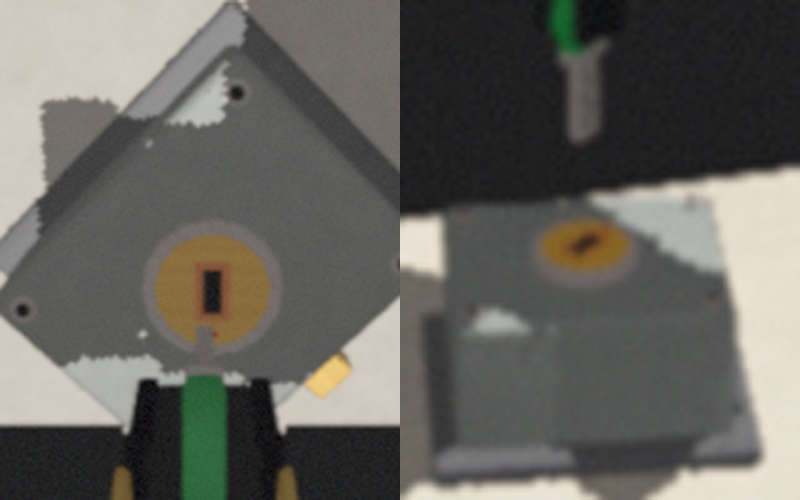

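Close view: the slot is at (324,247), as predicted, and vertical in the image, so it is aligned. The key tip in the side view is at (301.6,168), also as predicted. Only a 2 mm correction is needed (10 pictures viewed). Descending.

```bash
python3 -m jog '[[0.0015,0.01,0.002,0,-0.5,0],[0,0.015,0,0,0,0],[0,0.012,0,0,0,0],[0,0,0,0,0,0],[0,0,0,0,0,0]]'; python3 -c "
from h import *
s=togo([0.5688,0.1692,0.0986],np.radians(127.5))"
```

```text
time: 13.57
ee_pos: [0.5693, 0.1689, 0.1096]
eef_rot: [0.671, 0.228, -0.225, -0.668]
ft_force: [0.3, 0.0, 0.1]
width: 0.0078
shift tool mm [-0.3 11.   0.6]
turn deg [ 0.3 -0.1  0.1]
```

```bash
python3 -m jog '[[0,0.004,0.0005,0,0,0],[0,0.004,0,0,0,0],[0,0.004,0,0,0,0],[0,0.004,0,0,0,0],[0,0.002,0,0,0,0]]'; python3 -c "
from h import *
s=togo([0.5688,0.1692,0.0986],np.radians(127.5))"
```

```text
time: 13.98
ee_pos: [0.5697, 0.1697, 0.0915]
eef_rot: [0.671, 0.229, -0.225, -0.668]
ft_force: [-0.3, -1.1, 0.1]
width: 0.0074
shift tool mm [-1.  -7.2  0.2]
turn deg [ 0.4 -0.1  0.2]
```

About 7 mm below the mouth with no force: the blade is in. Going on to the pins.

```bash
python3 -m jog '[[-0.0007,0.004,0,0,0,0],[0,0.004,0,0,0,0],[0,0.003,0,0,0,0],[0,0.002,0,0,0,0],[0,0.001,0,0,0,0]]'; python3 -c "
from h import *
s=togo([0.5688,0.1692,0.0776],np.radians(127.5));print(s['torque'])"
```

```text
time: 14.4
ee_pos: [0.5696, 0.1694, 0.0762]
eef_rot: [0.671, 0.229, -0.224, -0.668]
ft_force: [-1.8, -1.0, 7.7]
width: 0.0076
shift tool mm [-0.7 -1.4  0.4]
turn deg [ 0.4 -0.1  0.3]
[-0.04244217  0.25388826  0.01119133]
```

7.7 N at the expected first stop. Rocking clockwise 20° with a light push.

```bash
python3 -m jog '[[0,0.0008,0,0,5,0],[0,0.0008,0,0,5,0],[0,0.0008,0,0,5,0],[0,0.0008,0,0,5,0]]'; python3 -c "
from h import *
s=togo([0.5688,0.1692,0.0776],np.radians(127.5));print(s['torque'])"
```

```text
time: 14.73
ee_pos: [0.5694, 0.1701, 0.0752]
eef_rot: [0.701, 0.106, -0.101, -0.698]
ft_force: [-0.3, -0.9, 2.9]
width: 0.0076
shift tool mm [-0.8 -2.4 -0.7]
turn deg [  0.3 -20.7   0.3]
[-0.09999078  0.21678977 -0.04441419]
```

```bash
python3 -m jog '[[0,0.001,0,0,0,0],[0,0.001,0,0,0,0],[0,0.001,0,0,0,0],[0,0.001,0,0,0,0]]'; python3 -c "
from h import *
s=togo([0.5688,0.1692,0.0706],np.radians(127.5));print(s['torque'])"
```

```text
time: 15.07
ee_pos: [0.5693, 0.1701, 0.0716]
eef_rot: [0.701, 0.107, -0.102, -0.698]
ft_force: [-0.1, -0.3, 1.2]
width: 0.0075
shift tool mm [-0.8  1.  -0.7]
turn deg [  0.4 -20.5   0.3]
[-0.02684434  0.12960584 -0.02056559]
```

It is through the first stop. Pushing to rest on the second (TCP z about 0.069).

```bash
python3 -m jog '[[0,0.001,0,0,0,0],[0,0.001,0,0,0,0],[0,0.001,0,0,0,0],[0,0.001,0,0,0,0]]'; python3 -c "
from h import *
s=togo([0.5688,0.1692,0.0692],np.radians(127.5));print(s['torque'])"
```

```text
time: 15.4
ee_pos: [0.5698, 0.1702, 0.0687]
eef_rot: [0.701, 0.109, -0.103, -0.698]
ft_force: [-6.5, -3.4, 16.3]
width: 0.0075
shift tool mm [-1.2 -0.5 -0.7]
turn deg [  0.4 -20.3   0.4]
[-0.70678266  1.52926974 -0.02376631]
```

Resting on the second stop. Rocking counter-clockwise with a lighter push.

```bash
python3 -m jog '[[0,0.0003,0,0,-5,0],[0,0.0003,0,0,-5,0],[0,0.0003,0,0,-5,0],[0,0.0003,0,0,-5,0],[0,0.0003,0,0,-5,0],[0,0.0003,0,0,-5,0],[0,0.0003,0,0,-5,0],[0,0.0005,0,0,-5,0]]'; python3 -c "
from h import *
s=togo([0.5688,0.1692,0.0626],np.radians(127.5));print(s['torque'],s['joint_positions'])"
```

```text
time: 16.07
ee_pos: [0.5696, 0.1698, 0.0681]
eef_rot: [0.618, 0.351, -0.347, -0.612]
ft_force: [-2.1, -1.7, 3.4]
width: 0.0078
shift tool mm [-1.   5.5  0.4]
turn deg [ 0.6 21.7  0.1]
[-0.0766443   0.33146561 -0.02081172] [ 0.43604045  0.61083317 -1.06988596  1.66175103  0.57670193  1.21187646
  1.83593829]
```

```bash
python3 -m jog '[[0,0.001,0,0,0,0],[0,0.001,0,0,0,0],[0,0.001,0,0,0,0],[0,0.001,0,0,0,0],[0,0.001,0,0,0,0]]'; python3 -c "
from h import *
s=togo([0.5688,0.1692,0.0612],np.radians(127.5));print(s['torque'])"
```

```text
time: 16.48
ee_pos: [0.5696, 0.1697, 0.0624]
eef_rot: [0.618, 0.35, -0.346, -0.613]
ft_force: [-2.1, -1.0, 4.9]
width: 0.0077
shift tool mm [-0.9  1.1  0.4]
turn deg [ 0.5 21.5  0.1]
[-0.07358845  0.32557428 -0.02745875]
```

Past the second stop; now seating the shoulder.

```bash
python3 -m jog '[[0,0.001,0,0,0,0],[0,0.001,0,0,0,0],[0,0.0007,0,0,0,0]]'; python3 -c "
from h import *
s=togo([0.5688,0.1692,0.0612],np.radians(127.5));print(s['torque'])"
```

```text
time: 16.73
ee_pos: [0.5698, 0.1698, 0.0621]
eef_rot: [0.619, 0.349, -0.345, -0.613]
ft_force: [-5.3, -3.1, 9.1]
width: 0.0079
shift tool mm [-1.   0.9  0.5]
turn deg [ 0.6 21.3  0.1]
[-0.50862427  1.18201112 -0.07581779]
```

```bash
python3 -m jog '[[0,0.001,0,0,0,0],[0,0.001,0,0,0,0]]'; python3 - <<'E'
from h import *
s=togo([0.5688,0.1692,0.0612],np.radians(127.5));print(s['torque'])
ims=[]
for n,b in(("wrist",(260,200,380,320)),("side",(275,145,335,205))):
    c=r.camera(n);np.savez(f'pics/{n}9.npz',**c);x0,y0,x1,y1=b;ims.append(cv2.resize(c["image"][y0:y1,x0:x1,::-1],(400,400),interpolation=cv2.INTER_CUBIC))
cv2.imwrite('pics/g9.png',np.hstack(ims))
E
```

```text
time: 16.9
ee_pos: [0.5698, 0.1698, 0.062]
eef_rot: [0.62, 0.348, -0.345, -0.613]
ft_force: [-6.4, -3.7, 13.8]
width: 0.0077
shift tool mm [-1.1  0.8  0.6]
turn deg [ 0.7 21.1  0. ]
[-0.680645    1.50627459 -0.0230349 ]
```

View pics/g9.png

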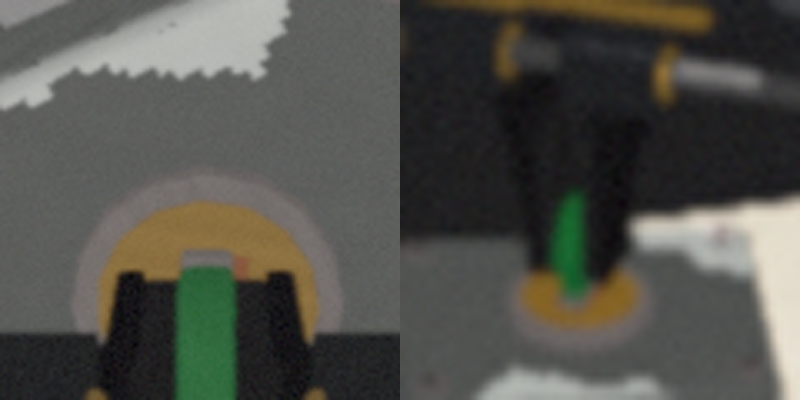

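The shoulder looks flush on the brass face in both crops (steel strip at (207,258) on the plug; 11 pictures viewed). Turning clockwise, with a light push kept on.

```bash
python3 -m jog '[[0,0.0003,0,0,5,0],[0,0.0003,0,0,5,0],[0,0.0003,0,0,5,0],[0,0.0003,0,0,5,0],[0,0.0003,0,0,5,0],[0,0.0003,0,0,5,0],[0,0.0003,0,0,5,0],[0,0.0003,0,0,5,0],[0,0.0003,0,0,5,0],[0,0.0003,0,0,5,0]]'; python3 -c "
from h import *
s=togo([0.5688,0.1692,0.0612],np.radians(127.5-89));print(s['torque'])"
```

```text
time: 17.83
ee_pos: [0.5695, 0.1706, 0.0622]
eef_rot: [0.71, 0.04, -0.033, -0.703]
ft_force: [-2.0, -1.2, 5.1]
width: 0.0076
shift tool mm [-0.8  1.  -1.3]
turn deg [ 0.3 57.4  0.8]
[-0.36124731  0.56765529 -0.00070898]
```

```bash
python3 -m jog '[[0,0.0003,0,0,5,0],[0,0.0003,-0.0002,0,5,0],[0,0.0003,-0.0002,0,5,0],[0,0.0003,-0.0002,0,5,0],[0,0.0003,0,0,5,0],[0,0.0003,0,0,5,0],[0,0.0003,0,0,5,0],[0,0.0003,0,0,5,0]]'; python3 -c "
from h import *
s=togo([0.5688,0.1692,0.0612],np.radians(127.5-89));print(s['torque'])"
```

```text
time: 18.5
ee_pos: [0.5696, 0.1702, 0.0622]
eef_rot: [0.674, -0.216, 0.227, -0.669]
ft_force: [-2.8, -1.4, 5.8]
width: 0.0075
shift tool mm [-0.   1.  -1.3]
turn deg [-0. 15.  1.]
[-0.24791165  0.54151216  0.06308276]
```

It turned past 0.5 rad, so the key is home; the moment of about 0.06 N m is the spring. Continuing.

```bash
python3 -m jog '[[0,0.0003,0,0,5,0],[0,0.0003,-0.0002,0,5,0],[0,0.0003,-0.0002,0,5,0],[0,0.0003,0,0,1,0],[0,0.0003,0,0,0.5,0],[0,0.0003,0,0,0.5,0]]'; python3 - <<'E'
from h import *
s=togo([0.5688,0.1692,0.0612],np.radians(127.5-89));print(s['torque'],s['joint_positions'])
ims=[]
for n,b in(("wrist",(260,200,380,320)),("side",(275,145,335,205))):
    c=r.camera(n);np.savez(f'pics/{n}10.npz',**c);x0,y0,x1,y1=b;ims.append(cv2.resize(c["image"][y0:y1,x0:x1,::-1],(400,400),interpolation=cv2.INTER_CUBIC))
cv2.imwrite('pics/g10.png',np.hstack(ims))
E
```

```text
time: 19.0
ee_pos: [0.5696, 0.1702, 0.0622]
eef_rot: [0.63, -0.318, 0.332, -0.626]
ft_force: [-1.7, -1.4, 7.4]
width: 0.0076
shift tool mm [ 0.3  1.  -1.3]
turn deg [-0.3 -3.2  1.2]
[-0.29012032  0.65616406  0.09478882] [ 0.17218772  0.46080947 -0.68897926  1.68327593  0.34330288  1.10828776
 -0.00267547]
```

```bash
python3 - <<'E'
from h import *
tz=[]
for i in range(8):
    c=r.camera("wrist");p,R,s=pose();z=R.apply([0,0,1]);tz.append([s["torque"][2],s["ft_force"][2],p[2],127.5-np.degrees(np.arctan2(z[1],z[0])),s["width"]])
print(np.mean(tz,0).round(4),np.array(tz)[[0,-1]].round(4),"plug from spring",np.mean(tz,0)[0]/.07,s["time"])
# blue/white still in place: side-view colour centroid vs start
for k,b in((((100,150,80),(125,255,255)),(325,285,350,312)),):
    pass
A=dict(np.load("pics/side1.npz"));B=r.camera("side")
print("turntable area mean abs diff",np.abs(A["image"][250:345,275:385].astype(int)-B["image"][250:345,275:385]).mean())
T=dict(np.load("pics/side6.npz"));print(np.abs(T["image"][250:345,275:385].astype(int)-B["image"][250:345,275:385]).mean())
E
```

```text
[7.3800e-02 6.5705e+00 6.2200e-02 9.2132e+01 7.7000e-03] [[9.78000e-02 6.97770e+00 6.22000e-02 9.21320e+01 7.30000e-03]
 [5.62000e-02 6.87610e+00 6.22000e-02 9.21322e+01 7.60000e-03]] plug from spring 1.0536186554700022 19.5
turntable area mean abs diff 4.461116427432217
10.262775119617224
```

The spring moment is noisy (mean 0.074 N m), so I'll check the plug angle from the red bevel and mark pixels in the last wrist views.

```bash
python3 - <<'E'
from h import *
for n,b in(("wrist8",(255,200,380,280)),("wrist9",(270,240,370,300)),("wrist10",(270,240,370,300))):
    c=dict(np.load(f"pics/{n}.npz"));h=cv2.cvtColor(c["image"],cv2.COLOR_RGB2HSV);x0,y0,x1,y1=b
    m=mask(c,(0,110,70),(13,255,255),b);k,l,s,ce=cv2.connectedComponentsWithStats(m)
    for i in range(1,k):
        if s[i,4]>2: 
            P=onz(c,ce[i],.074)-[.5688,.1692,.074];print(n,s[i].tolist(),"mm",(P[:2]*1000).round(1),"az",np.degrees(np.arctan2(P[1],P[0])).round(0))
    g=mask(c,*G);ce,a=cen(g);print("  green col",ce.round(1),a)
    print(h[240:262:2,300:350:4,0] if n=="wrist10" else "")
E
```

```text
wrist8 [318, 235, 14, 23, 203] mm [-0.5 -0.3] az -148.0
wrist8 [325, 263, 2, 2, 4] mm [10.2  8.9] az 41.0
  green col [321.1 305.8] 930

wrist9 [330, 277, 4, 7, 21] mm [-8.2 -3. ] az -160.0
  green col [321.1 305.7] 939

wrist10 [308, 278, 5, 6, 22] mm [-8.4  2.6] az 163.0
  green col [321.  305.7] 933
[[ 40  30  50  30  50  50   0  45  50   0  50  60  53]
 [ 30  50  60  45  40  40  90  75  38  70  60  60  30]
 [ 40  45  60  50  60  30  45  68  50  75  30  45  60]
 [ 30  60  40  60  45  45  60  40  53  30  40  50  60]
 [ 42 150  60  40  60  50  60   0  75  60  30  50  60]
 [ 50  50  40  70  50  15  45  45  45  53  60  42  45]
 [ 60  45  20   6   0   9  11   5  24  30  30  30  30]
 [ 30  10  10  15   4   7  13  10   8   9  75  60  45]
 [ 20   7   4  11  11   8   8  10  10   7   8  45  45]
 [  0   7   9   8   8   9   8   7   6  12   9  13  30]
 [  9  10  12   4   8  17  10   0   8   8  11  10   8]]
```

The visible bevel corner sits at +10 px from the key before the turn (330-334) and at the mirrored spot after it (308-313). The plug therefore lags the key only by the slot play, with no slip in the grip, which puts it at about 1.45 rad. Handing in.

```bash
python3 -c "
from bench import r
print(r.close_job()); s=r.read_state(); print(s['time'],s['width'],s['ft_force'])"
```

```text
the job is handed in; nothing more can be done
None
the job is handed in; nothing more can be done
```

I lifted the green key out of its pocket and put it in the lock. I rocked it clockwise past the first pin stop and counter-clockwise past the second until the shoulder seated. I then turned it about 92° clockwise and handed in at about 19.5 s with the key still gripped and turned.

- **First grasp missed:** the fingers closed on nothing, because the real fingertips sit about 23 mm short of the reported TCP. I measured this in two views and the second grasp held.
- **Force on the lock:** the highest wrist reading I saw while inserting was about 16 N vertical, when the key reached the second stop.
- **Last checks that agreed:**
  - The grip opening was 7.6 mm.
  - The downward push was steady at about 6.5 N.
  - The key did not drift in height or angle over 0.5 s.
  - The bevel round the slot shows the plug lagging the key only by the slot's play, so the plug should be at about 1.45 rad.
- **Check that disagreed:** the spring moment was noisy, 0.056 to 0.098 N m. Its mean of 0.074 alone would put the plug at about 1.05 rad, below the required 1.25. I trusted the camera evidence over it.
- **Not confirmed by eye:** the last picture was refused because the 12-picture limit was reached. I last saw the blue and white keys standing just after the lift. A rough comparison of the turntable area before hand-in differed from the earlier views (4.5 grey levels from the start, 10.3 from just after the lift), so it does not settle whether they are still standing.

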